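Close the squeeze-button bench clamp on a wooden box

ROBOT

A 7-joint arm with a two-finger parallel gripper is mounted at the origin on the work surface. World frame = base frame: x ahead of the robot, y to its left, z up, the work surface at z = 0. Lengths are in m, angles in degrees, forces in N, time in s.
With the tool pointing down it reaches from about 0.35 to 0.775 m from the base axis. Payload 3.1 kg.
Tool frame: the origin (TCP) lies on the centre line of the jaws, within the pads' length; the fingertips stand 17 mm ahead of it and the grasp point (between the pads) lies 2 mm behind it (robot.tip_reach is the distance from the TCP to the fingertips, in m); z points along the fingers, y is the line along which they close (so a half turn about z gives the same grasp; the last joint's range is limited). The gripper opens to 85 mm and grips with 20 to 120 N. Pads are 22 mm wide; open, the fingers measure 114 mm over their backs; the gripper's body (76 mm by 85 mm) begins 54 mm behind the grasp point. The pads swing forward as they close: fully open they stand 13 mm farther back than shut.
Start: joints at [74.158, 17.813, 0.802, 86.603, -0.252, 75.585, -1.558], TCP at [0.128, -0.535, 0.248] pointing down, gripper open.
Joint ranges: [-154.91, 154.91], [-16.99, 109.72], [-72.82, 74.43], [7.12, 147.25], [-82.49, 262.49], [11.32, 116.49], [-174.64, 174.64]. Speed limits (degrees/s): [159.86, 159.86, 180, 180, 180, 180, 180].

INTERFACE

Orientations are given as [roll, pitch, yaw] about the fixed x, y, z axes, in that order (R = Rz(yaw) Ry(pitch) Rx(roll)).
In Python, from station import robot, fingers, vision, workorder, recognise gives the robot as it stands. Calls block until the motion is done:
- robot.move_to(position, orientation): joint-space move of the TCP to a pose.
- robot.line_to(position, orientation=None, velocity=0.15, f_stop=None): straight line of the TCP; orientation=None keeps the orientation; velocity is the mean speed in m/s. With f_stop (N) it stops when the force on the tool has changed by that much, and returns True; else False.
- robot.move_j(angles): joint-space move.
- fingers.gripper_to(opening, force=None): opening from 0.0 (shut) to 1.0 (fully open); force is the grip in N (None keeps the last); returns when the fingers have stopped.
- robot.pause(seconds).
- robot.inverse_kinematics(position, orientation): joint angles nearest the present ones, or None.
- vision.grab_frame(name): name is "scene" or "side" or "wrist"; returns the picture (400x640x3 uint8, red, green, blue); there is no depth.
- vision.calibration(name): a dict with "mtx" (3x3 intrinsics, pixels), "extrinsics" (4x4, takes a point from world to camera coordinates); the wrist camera has in their place "T_tool_cam" (4x4, takes a point from camera to tool coordinates, whose origin is the TCP and whose axes are the flange's). Camera axes: x right, y up, looking along -z (the intrinsics and any distortion apply to the point x, -y, -z); pixel columns grow to the right and rows downward; lengths in m; the calibration is good to about 2 mm. A picture is of the moment at which its call begins: read the wrist's pose just before it. calibration takes no time and is no camera call.
A pose or a line that the arm cannot do raises robot.PlanningError and nothing moves.
- workorder.close_job(): hands the job in; it is judged then, once.
Trained networks look in the newest picture that a camera, given by its name, has taken for a name from the list of things; names that differ only in an ending like _2 or _b are one class to them, and where a whole thing is asked for, a point or a joint stands for the part that bears it (a point fixed in the world has none). Each returns a list of dicts, best first, with "p" (0 to 1); they miss things now and then, are a little off and sometimes report something else, mostly with a low value. They report only what shows in the picture. A call takes as long as a camera call. They do not tell look-alikes from the thing itself.
- recognise(label, camera): "rect" ([centre column, centre row, width, height] in pixels, round what is visible of it).
Readings, each from a call of its own:
- robot.current_time_s(): time.
- robot.current_joint_positions(): joint angles.
- robot.current_dq(): joint speeds.
- robot.current_joint_torque(): joint torques, N m.
- robot.current_tool_pos(): TCP position.
- robot.current_eef_rot(): TCP orientation.
- robot.current_contact_force(): force on the tool from outside, world axes, zero at the start.
- robot.current_torque(): the same for the moment, N m.
- robot.current_finger_gap(): opening from 0.0 (shut) to 1.0 (fully open).
- robot.current_gripper_force(): force on a finger pad.
Only numpy, scipy, OpenCV 4.12 (cv2) and the standard library are available. Lean on these libraries where they do the work, as an engineer would, in place of code of your own. Each camera call takes 0.05 s, during which the arm holds its last target. There are 200 camera calls.

TASK

Clamp the wooden box in the bench clamp: squeeze the two orange release buttons of the sliding jaw together, slide the jaw so that it pushes the box along the rails until the box is gripped squarely between the jaw and the rubber pad of the tail stop, with the jaw's sprung cork face pressed in about half of its 10 mm travel and never bottomed out, then let go of the buttons so that the jaw locks there. The box stays flat on the rails, and the glue bottle, the screwdriver and the small offcut lying beside the clamp are left where they are.

Things in the scene. Friction and masses are not known exactly. Their poses are not given: they have to be found in the camera images.
- clamp: The bench clamp, fixed to the bench: a plywood base 160 x 500 x 15 mm with two aluminium rails, 72 mm apart (inner faces), each 12 mm wide, tops 40 mm above the bench. Origin on the bench under the middle line of the rails; its y axis runs along the rails from the sliding jaw (y about -170 mm) to the tail stop (y = +200 mm); x across the rails, z up.
- buttons (a point): Point midway between the two orange release buttons on the sliding jaw, 86 mm above the bench; moves with the jaw. The buttons are upright ribbed plates facing the clamp's +x and -x, each 34 mm long (along the rails), 62 to 110 mm above the bench, 8 mm thick, 58 mm apart over their outer faces when released. Beside them all is clear down to the rails, 40 mm above the bench.
- button_far (a joint): Release button on the clamp's +x side: m pressed in, 0 out (locked) to 0.010 fully in; spring 9 N at 0, 14 N fully in. Each button drives a brake shoe against its rail: the jaw slides freely (drag about 1 N) only while both are pressed in by at least 2 mm, and locks where it is when they are let go.
- button_near (a joint): Release button on the clamp's -x side: as button_far.
- jaw (a joint): Travel of the sliding jaw along the clamp's +y, m: 0 all the way back (point buttons at clamp y = -170 mm), up to 0.19. Its blue head, 80 mm wide, top 98 mm above the bench, begins 42 mm from point buttons towards the tail stop.
- jaw_face (a joint): Pressing-in (m) of the jaw's sprung face, a plate lined with cork, 85 mm wide, 43 to 97 mm above the bench, two red guide pins behind it: 0 fully out, when the cork stands 80 mm from point buttons towards the tail stop, to 0.010 bottomed out. Its spring gives about 1.5 N at the start and 1.5 N more per mm (9 N at half travel).
- tail: Blue tail stop fixed on the rails, 100 mm wide, top 105 mm above the bench. Origin at bench level under its front face, at clamp x = 0, y = +200 mm. A black rubber pad on two steel stems stands out from that face towards the jaw; the pad's face is anywhere from 22 to 48 mm in front of the origin, set differently each time, and does not yield: find it by feel or sight.
- box: Open-topped wooden box, 100 mm (x) by 120 mm (y, along the rails) by 70 mm high, walls 10 mm, a dark round hole in its sides; loose, 0.35 to 0.7 kg, lying on the two rails between jaw and tail stop, a little askew. Origin at the centre of its underside.
- glue: Bystander: glue bottle, 60 mm wide, 170 mm high. Origin under its foot.
- screwdriver: Bystander: red-handled screwdriver lying on the bench, 220 mm long.
- offcut: Bystander: wood offcut 180 x 60 x 25 mm. Origin at the centre of its underside.
There are look-alikes about, which are no part of the job. What is shaped like the box but pink or yellow is not meant.

How it is judged (in metres and radians):
On the way:
1. both release buttons are squeezed in by more than 3 mm at once (value of joint each of button_far, button_near above 0.003 m), for 0.2 s.
At the end, for the whole second after the job is handed in: The box lies flat (within 3 degrees) and at rest on the two rails, square to them within 0.06 rad and centred within 30 mm, pressed against the tail stop's rubber pad with more than 2.5 N; the jaw's sprung face is pressed in by 2.5 to 8 mm; both buttons are out again (within 1.5 mm) (value of joint jaw_face between 0.0025 and 0.008 m and contact force between tail and box above 2.5 N and value of joint each of button_far, button_near below 0.0015 m and angle between the y axis of box and the y axis of clamp, either way round below 0.06 rad and angle between box's own z axis and vertical below 0.05 rad and z of box in the frame of clamp between 0.037 and 0.044 m and x of box in the frame of clamp between -0.03 and 0.03 m and linear speed of box below 0.01 m/s); the robot touches nothing.
It fails at once if the jaw's sprung face is bottomed out (pressed in by more than 9.5 mm) (value of joint jaw_face above 0.0095 m).
It fails at once if the glue bottle, screwdriver or offcut is shifted by more than 30 mm (distance of any of glue, screwdriver, offcut from where it was at the start of the episode above 0.03 m).
It also fails if it takes over 40 s, if anything falls off the work surface, if the arm or the gripper's body presses on something with over 40 N, if the wrist force passes 120 N, or if a joint passes its speed limit or range.

## Working session

There is one attempt and no reset: what is moved stays moved. The work goes in short steps, each a Python script; the robot and the scene stay as the last script left them, time stands still between calls to the robot, and variables do not carry over. Pictures are saved under pics/ and viewed, at most 10 in all, crops included, and the job is handed in when it is done.

```bash
mkdir -p pics; cat > h.py <<'E'
import numpy as np, cv2
from station import robot, fingers, vision, workorder, recognise
def ray(cam,u,v):
    c=vision.calibration(cam); K=np.array(c["mtx"]); E=np.array(c["extrinsics"])
    d=np.linalg.inv(K)@[u,v,1]; d=np.array([d[0],-d[1],-d[2]])
    R=E[:3,:3]; return -R.T@E[:3,3], R.T@d
def atz(cam,u,v,z):
    o,d=ray(cam,u,v); return o+d*(z-o[2])/d[2]
def tri(c1,p1,c2,p2):
    o1,d1=ray(c1,*p1); o2,d2=ray(c2,*p2)
    s=np.linalg.lstsq(np.c_[d1,-d2],o2-o1,rcond=None)[0]
    a=o1+d1*s[0]; b=o2+d2*s[1]; return (a+b)/2, np.linalg.norm(a-b)
E
python3 - <<'E'
from h import *
ims=[]
for c in ["scene","side"]:
    im=vision.grab_frame(c); cv2.imwrite(f"pics/{c}0.png",im[:,:,::-1])
    print(c,{k:np.round(v,3).tolist() if not isinstance(v,str) else v for k,v in vision.calibration(c).items()})
    for l in ["clamp","buttons","button_far","button_near","tail","box","jaw_face","glue","offcut","screwdriver"]:
        print(l,[(np.round(r["rect"]).tolist(),round(r["p"],2)) for r in recognise(l,c)[:3]])
print(robot.current_time_s(),robot.current_eef_rot())
E
```

```text
scene {'mtx': [[387.405, 0.0, 318.601], [0.0, 387.405, 202.569], [0.0, 0.0, 1.0]], 'extrinsics': [[-0.811, 0.585, -0.006, 0.364], [-0.507, -0.697, 0.507, 0.207], [0.292, 0.414, 0.862, -1.37], [0.0, 0.0, 0.0, 1.0]]}
clamp [([301.0, 237.0, 158.0, 136.0], 0.66), ([440.0, 295.0, 56.0, 56.0], 0.39), ([302.0, 232.0, 53.0, 56.0], 0.24)]
buttons [([266.0, 198.0, 41.0, 42.0], 0.66), ([264.0, 189.0, 11.0, 19.0], 0.45)]
button_far [([252.0, 200.0, 11.0, 18.0], 0.49)]
button_near []
tail [([350.0, 261.0, 47.0, 50.0], 0.97), ([262.0, 187.0, 13.0, 14.0], 0.23)]
box [([304.0, 231.0, 53.0, 57.0], 0.94), ([313.0, 108.0, 45.0, 47.0], 0.94), ([317.0, 149.0, 51.0, 43.0], 0.58)]
jaw_face [([275.0, 206.0, 22.0, 30.0], 0.71)]
glue [([268.0, 108.0, 24.0, 43.0], 0.87)]
offcut [([440.0, 292.0, 54.0, 56.0], 0.85)]
screwdriver [([377.0, 341.0, 52.0, 67.0], 0.94)]
side {'mtx': [[376.862, 0.0, 320.119], [0.0, 376.862, 201.564], [0.0, 0.0, 1.0]], 'extrinsics': [[-0.944, -0.329, 0.002, 0.425], [0.207, -0.589, 0.781, -0.141], [-0.256, 0.738, 0.624, -0.929], [0.0, 0.0, 0.0, 1.0]]}
clamp [([276.0, 223.0, 92.0, 139.0], 0.85)]
buttons [([289.0, 167.0, 27.0, 32.0], 0.68), ([276.0, 224.0, 88.0, 137.0], 0.31)]
button_far [([284.0, 159.0, 3.0, 17.0], 0.39)]
button_near []
tail [([264.0, 254.0, 55.0, 60.0], 0.61)]
box [([277.0, 204.0, 50.0, 49.0], 0.91), ([419.0, 160.0, 44.0, 38.0], 0.91), ([378.0, 181.0, 39.0, 41.0], 0.88)]
jaw_face [([286.0, 177.0, 25.0, 8.0], 0.81)]
glue [([378.0, 130.0, 19.0, 51.0], 0.85), ([275.0, 203.0, 46.0, 51.0], 0.37)]
offcut [([305.0, 370.0, 102.0, 61.0], 0.92)]
screwdriver [([200.0, 334.0, 98.0, 19.0], 0.92), ([264.0, 254.0, 54.0, 58.0], 0.41)]
1.1 [1.79999994e+02 7.69651572e-04 1.34578713e+01]
```

View pics/scene0.png

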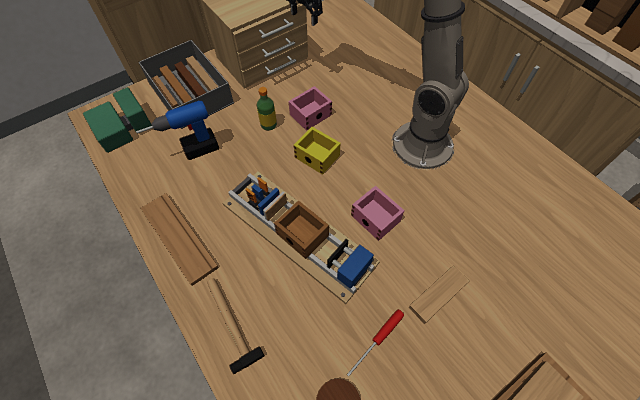

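View pics/side0.png

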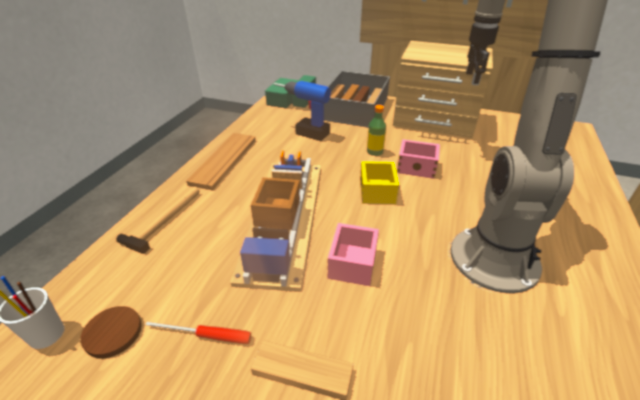

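Brown box at scene (304,231) / side (277,204) is the target. The look-alikes are pink (312,107), yellow (317,149) and pink (377,211). The jaw with orange buttons is at scene ~(258,190). Next is a close crop plus rough positions.

```bash
python3 - <<'E'
from h import *
a=cv2.imread("pics/scene0.png")[165:305,215:390]; b=cv2.imread("pics/side0.png")[140:290,225:335]
a=cv2.resize(a,None,fx=2.6,fy=3*.867,interpolation=2); b=cv2.resize(b,None,fx=3,fy=3,interpolation=2)
c=np.zeros((450,a.shape[1]+b.shape[1],3),np.uint8); c[:a.shape[0],:a.shape[1]]=a; c[:,a.shape[1]:]=b
cv2.imwrite("pics/crop1.png",c); print(c.shape,a.shape)
for p in [(240,175),(224,204),(349,299),(379,263)]: print("base",atz("scene",*p,.015).round(3))
print("box",tri("scene",(304,231),"side",(277,204)))
print("btn",tri("scene",(257,190),"side",(290,160)))
print("tail",tri("scene",(350,261),"side",(264,254)), "glue",tri("scene",(268,108),"side",(378,130)))
for cam in ["wrist"]: print({k:np.round(v,3).tolist() for k,v in vision.calibration(cam).items() if not isinstance(v,str)})
E
```

```text
(450, 785, 3) (364, 455, 3)
base [ 0.589 -0.252  0.015]
base [ 0.687 -0.185  0.015]
base [0.554 0.289 0.015]
base [0.417 0.257 0.015]
box (array([0.54805258, 0.06637544, 0.07489542]), np.float64(0.006042804124586596))
btn (array([ 0.58912348, -0.12329966,  0.08814042]), np.float64(0.0023449095560575425))
tail (array([0.50202047, 0.22291016, 0.06933975]), np.float64(0.012109336644992806)) glue (array([ 0.38336431, -0.38860508,  0.0899585 ]), np.float64(0.004320476010354661))
{'mtx': [[276.645, 0.0, 322.219], [0.0, 276.645, 198.661], [0.0, 0.0, 1.0]], 'T_tool_cam': [[-0.0, 0.95, 0.312, 0.08], [1.0, 0.0, 0.0, 0.001], [0.0, 0.312, -0.95, -0.127], [0.0, 0.0, 0.0, 1.0]]}
```

View pics/crop1.png

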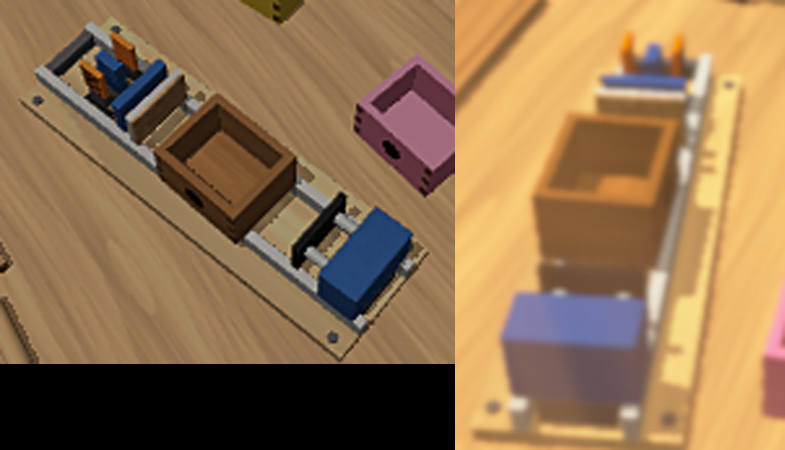

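The crop shows the open brown wooden box on the rails, with the cork jaw and two orange button plates behind it (scene ~(249,195) and (262,185)). The black pad is ahead of the tail. The box choice is confirmed. Next I go above the buttons and look with the wrist camera.

```bash
cat >> h.py <<'E'
from scipy.spatial.transform import Rotation as Rot
def wray(u,v,p,rpy):
    c=vision.calibration("wrist"); K=np.array(c["mtx"]); T=np.array(c["T_tool_cam"])
    d=np.linalg.inv(K)@[u,v,1]; d=np.array([d[0],-d[1],-d[2]])
    R=Rot.from_euler("xyz",rpy,degrees=True).as_matrix()
    return np.array(p)+R@T[:3,3], R@T[:3,:3]@d
def watz(u,v,p,rpy,z):
    o,d=wray(u,v,p,rpy); return o+d*(z-o[2])/d[2]
E
python3 - <<'E'
from h import *
P=[.589,-.123,.25]
for y in (105.7,-74.3):
    for z in (.25,.08):
        print(y,z,robot.inverse_kinematics([P[0],P[1],z],[180,0,y]))
try: robot.move_to(P,[180,0,105.7])
except Exception as e: print(e); robot.move_to(P,[180,0,-74.3])
p,r=robot.current_tool_pos(),robot.current_eef_rot()
im=vision.grab_frame("wrist"); cv2.imwrite("pics/w1.png",im[:,:,::-1])
print(list(p),list(r),robot.current_time_s())
for l in ["buttons","button_far","button_near","jaw_face","box"]:
    print(l,[(np.round(q["rect"]).tolist(),round(q["p"],2)) for q in recognise(l,"wrist")[:3]])
E
```

```text
105.7 0.25 [ 36.90729759  29.42527078 -42.00040801  76.49759529  19.42571482
  81.27809311  11.44051644]
105.7 0.08 [ 37.38911206  38.3609525  -41.41872571  89.58197999  27.53601157
  62.6347128    4.93878235]
-74.3 0.25 [  20.28036972   24.79254709  -15.0412937    77.22980992    6.36935234
   78.79722061 -158.97177153]
-74.3 0.08 [  16.31829555   32.10756584   -8.87581733   90.48718654    5.55926242
   57.83704469 -158.48298474]
[np.float64(0.5885740327100696), np.float64(-0.12519167362710637), np.float64(0.24976175062556547)] [np.float64(-179.94094839804654), np.float64(0.06303993213193143), np.float64(105.50657198356738)] 3.3583
buttons [([328.0, 159.0, 87.0, 102.0], 0.78)]
button_far [([347.0, 185.0, 12.0, 51.0], 0.81)]
button_near [([300.0, 184.0, 10.0, 50.0], 0.58)]
jaw_face [([328.0, 122.0, 90.0, 26.0], 0.76)]
box [([336.0, 34.0, 125.0, 62.0], 0.94), ([51.0, 263.0, 101.0, 102.0], 0.92), ([101.0, 161.0, 150.0, 110.0], 0.87)]
```

View pics/w1.png

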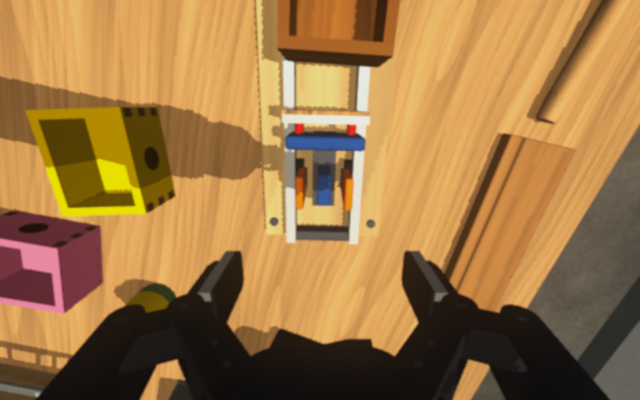

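Wrist view: orange buttons at (300,185) and (347,185), the blue jaw head at row 142, the cork at row 119, the box's near edge at row ~55, and rails running straight up the image. I compute the axis and the button point from this.

```bash
python3 - <<'E'
from h import *
p,r=[0.588574,-0.125192,.249762],[-179.941,.063,105.5066]
L=[watz(u,v,p,r,.04) for u,v in [(290,240),(288,62),(356,242),(362,62)]]
for q in L: print(q.round(4))
ax=(L[1]-L[0]); bx=L[3]-L[2]
print("yaw y-axis",np.degrees(np.arctan2(ax[1],ax[0])),np.degrees(np.arctan2(bx[1],bx[0])))
print("box edge yaw",[watz(u,v,p,r,.11).round(4) for u,v in [(277,51),(391,62)]])
print("buttons",[watz(u,v,p,r,.086).round(4) for u,v in [(300,184),(347,185)]])
# height: triangulate midpoint of buttons wrist/scene
for uw,us in [((300,184),(262,186)),((347,185),(250,196))]:
    o1,d1=wray(*uw,p,r); o2,d2=ray("scene",*us)
    s=np.linalg.lstsq(np.c_[d1,-d2],o2-o1,rcond=None)[0]; print((o1+d1*s[0]).round(3),(o2+d2*s[1]).round(3))
E
```

```text
[ 0.5707 -0.2237  0.04  ]
[ 0.5182 -0.0128  0.04  ]
[ 0.6573 -0.2028  0.04  ]
[0.5968 0.009  0.04  ]
yaw y-axis 103.98178446364365 105.94613260936183
box edge yaw [array([ 0.5174, -0.0144,  0.11  ]), array([0.6152, 0.0038, 0.11  ])]
buttons [array([ 0.5652, -0.1313,  0.086 ]), array([ 0.6148, -0.1187,  0.086 ])]
[ 0.565 -0.136  0.071] [ 0.566 -0.136  0.071]
[ 0.616 -0.12   0.08 ] [ 0.617 -0.121  0.081]
```

```bash
python3 - <<'E'
from h import *
o=[180,0,105]
robot.move_to([.590,-.126,.15],o)
s=robot.line_to([.590,-.126,.080],o,velocity=.1,f_stop=8)
print("stop",s,np.round(robot.current_tool_pos(),4),np.round(robot.current_contact_force(),2))
if not s:
    fingers.gripper_to(0.5,force=40)
    print(robot.current_finger_gap(),robot.current_gripper_force(),np.round(robot.current_contact_force(),2),np.round(robot.current_tool_pos(),4))
im=vision.grab_frame("wrist"); cv2.imwrite("pics/w2.png",im[:,:,::-1]); print(robot.current_time_s())
E
```

```text
stop False [ 0.5908 -0.1259  0.0808] [ 0.45 -0.85  0.27]
0.5004100163376131 12.59713277220726 [-1.53  0.46  8.14] [ 0.5916 -0.126   0.0828]
5.4833
```

View pics/w2.png

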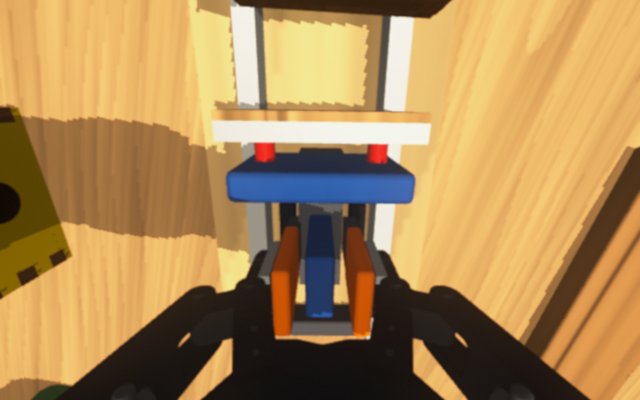

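The picture shows both buttons squeezed between the pads (orange plates at (285,280) and (358,280)), with the cork at row 130. I now slide, measuring force.

```bash
python3 - <<'E'
from h import *
o=[180,0,105]; u=np.array([np.cos(np.radians(105)),np.sin(np.radians(105)),0])
p0=np.array([.591,-.126,.083]); 
s=robot.line_to(p0+.10*u,o,velocity=.06,f_stop=10)
f=lambda:(np.dot(robot.current_contact_force(),u))
a=(np.array(robot.current_tool_pos())-p0)
print(s,a@u,f(),np.round(robot.current_contact_force(),2),robot.current_time_s())
if not s:
  d=.10
  for i in range(13):
    d+=.003
    s=robot.line_to(p0+d*u,o,velocity=.03,f_stop=6)
    x=(np.array(robot.current_tool_pos())-p0)@u
    print(round(d,4),round(x,4),round(f(),2),s)
    if s or f()<-8: break
im=vision.grab_frame("wrist"); cv2.imwrite("pics/w3.png",im[:,:,::-1]); print(robot.current_finger_gap(),robot.current_time_s())
E
```

```text
False 0.1001216503321697 -2.1850362564515047 [ 0.78 -2.05  1.99] 7.3
0.103 0.1035 -2.59 False
0.106 0.1067 -2.89 False
0.109 0.1095 -1.77 False
0.112 0.1111 -4.14 False
0.115 0.1126 -6.29 False
0.118 0.114 -9.39 False
0.502464281696448 8.85
```

View pics/w3.png

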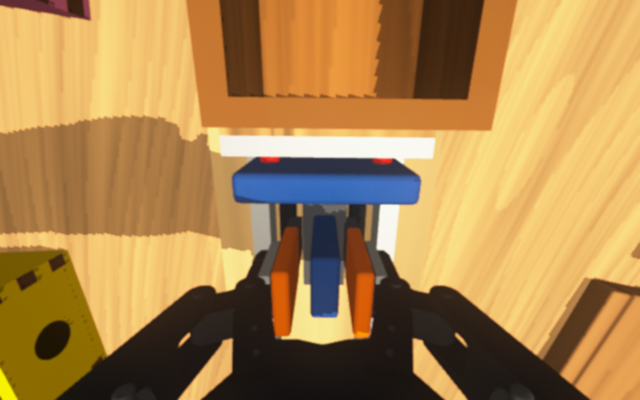

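The box's near edge is level (row 129 on both sides), so it is square to the cork. The pins are shortened by ~15 px (~5–6 mm) and the force is ~9 N with a spring-like slope. Release and check.

```bash
python3 - <<'E'
from h import *
fingers.gripper_to(1.0)
print(robot.current_finger_gap(),robot.current_gripper_force(),np.round(robot.current_contact_force(),2))
p=np.array(robot.current_tool_pos()); u=np.array([np.cos(np.radians(105)),np.sin(np.radians(105)),0])
im=vision.grab_frame("wrist")
robot.line_to(p+[0,0,.12],[180,0,105],velocity=.12)
print(np.round(robot.current_contact_force(),2))
robot.move_to(p-.12*u+[0,0,.17],[180,0,105])
b=vision.grab_frame("scene"); c=vision.grab_frame("side")
b=cv2.resize(b[165:305,215:390],None,fx=2.2,fy=2.2,interpolation=2); c=cv2.resize(c[140:290,225:335],(385,525),interpolation=2)
out=np.zeros((598,800,3),np.uint8); out[:b.shape[0],:385]=b; out[:525,390:775]=c
w=im[100:380,200:450]; out[310:590,:250]=w
cv2.imwrite("pics/end.png",out[:,:,::-1]); print(robot.current_time_s())
E
```

```text
0.99427865973126 0.0 [-0.28 -0.25 -0.27]
[-0.56 -0.25 -0.31]
11.2333
```

View pics/end.png

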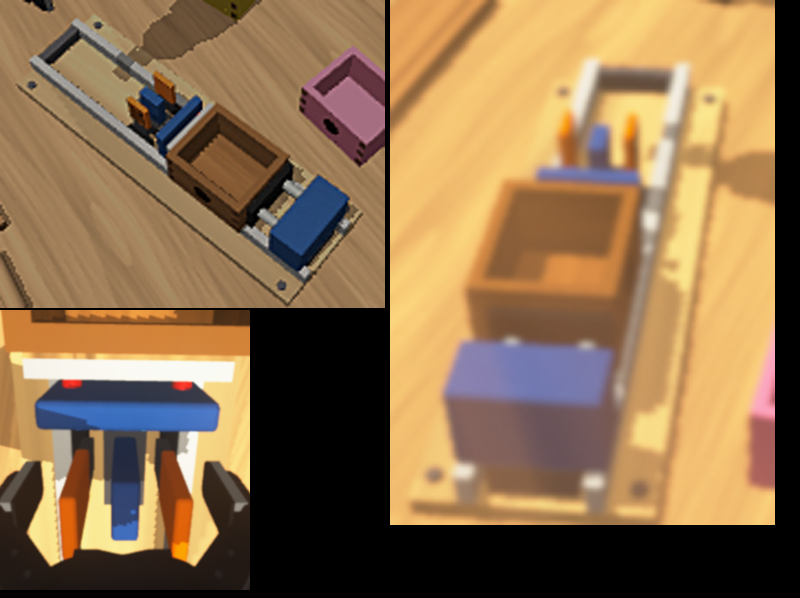

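The scene view shows the box square and seated against the black pad, with the jaw locked behind it, the buttons out and the robot clear. Handing in.

```bash
python3 -c "
from station import workorder
print(workorder.close_job())"
```

```text
the job is handed in; nothing more can be done
None
```

The box is clamped squarely between the cork jaw and the tail stop's pad, with the face pressed in an estimated 5 to 6 mm (from the wrist picture and the roughly 9 N slide force), the buttons released and the job handed in; no verdict came back.

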